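Cull the faulty mounting blocks from a vibration test fixture

ROBOT

A 7-joint arm with a two-finger parallel gripper is mounted at the origin on the work surface. World frame = base frame: x ahead of the robot, y to its left, z up, the work surface at z = 0. Lengths are in mm, angles in rad, forces in N, time in s.
With the tool pointing down it reaches from about 350 to 900 mm from the base axis. Payload 19.9 kg.
Tool frame: the origin (TCP) lies between the finger pads; the fingertips stand robot.tips_ahead ahead of it and the grasp point (between the pads) lies 3 mm ahead of it (robot.tips_ahead is the distance from the TCP to the fingertips, in mm); z points along the fingers, y is the line along which they close (so a half turn about z gives the same grasp; the last joint's range is limited). The gripper opens to 94 mm and grips with 3 to 60 N. Pads are 16 mm wide; open, the fingers measure 119 mm over their backs; the gripper's body (75 mm by 177 mm) begins 78 mm behind the grasp point.
Start: joints at [-1.179, 0.417, -0.01, 1.614, 0.005, 1.111, -0.053], TCP at [262.121, 567.357, 227.425] pointing down, gripper open.
Joint ranges: [-2.81, 2.81], [-0.39, 2.02], [-1.27, 1.25], [0.06, 2.57], [-1.19, 4.33], [0.19, 2], [-2.82, 2.82]. Speed limits (rad/s): [1.89, 1.89, 2.39, 2.39, 3.01, 3.01, 3.01].

INTERFACE

Orientations are given as a rotation vector (axis times angle).
In Python, from rig import monitor, viewer, workorder, outline_of, spot_point, robot gives the robot as it stands.
- The arm moves only by the tool carry_out, never from a script. Its arguments are lists of equal length, an entry for each row: "linear": the shift along the tool's x, y, z in cm, a list of three; "angular": the turn, a rotation vector about the tool's x, y, z in rad, a list of three; "jaw": the finger opening in cm, from 0 to 9.4. In form: {"linear": [[tx, ty, tz], ...], "angular": [[ax, ay, az], ...], "jaw": [jaw, ...]}. A call has exactly 8 rows; each row is the pose to reach, as a shift and turn from the pose commanded when the call began, along the tool's axes at that moment; what a row does not reach only later rows make up. A row lasts 1/8 s, in which the tool goes at most 62.5 mm and 10.7 degrees, less where a joint would pass 70% of its speed; a pose out of reach is approached as far as the arm can. A call with a gripper value outside its range is refused whole. The fingers move at their own pace and stop on an object; "newtons" is the grip in N (left out, the last holds). Time passes only in rows, so rows that repeat a pose let the fingers close, or fill a call up. It gives the time, the measured TCP pose, the force, the opening and the grip force at its end, in the units of the state.
- monitor.state(): the state, without advancing time (a new reading comes with each control period).
- viewer.read_camera(name): name is "scene" or "side" or "wrist"; returns a dict with "frame" (420x560x3 uint8, red, green, blue), "depth" (420x560 float32, mm along the optical axis (not along the pixel's ray), 0 where there is no reading), "camera_matrix" (3x3 intrinsics, pixels), "origin" and "attitude" of the camera in the world; the wrist camera has in their place "mount" (4x4, takes a point from camera to tool coordinates, whose origin is the TCP and whose axes are the flange's). Camera axes: x right, y down, z forward; pixel columns grow to the right and rows downward; lengths in mm; the calibration is good to about 2 mm. A picture is of the moment at which its call begins: read the wrist's pose just before it.
- workorder.close_job(): hands the job in; it is judged then, once.
Trained networks look in a picture, given as the dict that the camera call returned (one of the last four; its "shot" number tells which), for a name from the list of things; names that differ only in an ending like _2 or _b are one class to them, and where a whole thing is asked for, a point or a joint stands for the part that bears it (a point fixed in the world has none). Each returns a list of dicts, best first, with "p" (0 to 1); they miss things now and then, are a little off and sometimes report something else, mostly with a low value. They report only what shows in the picture. A call takes as long as a camera call. They do not tell look-alikes from the thing itself.
- outline_of(target, picture): "pixels" (420x560 bool, what is visible of it).
- spot_point(target, picture): "centre" ([x, y, z] in mm, in world coordinates, good to about 4 mm: a listed point, or the origin of a listed thing).
The state is a dict: "t": time; "joints": joint angles; "joint_velocities": joint speeds; "joint_torque": joint torques, N m; "tcp_pos": TCP position; "tool_rot": TCP orientation; "force": force on the tool from outside, world axes, zero at the start; "wrist_torque": the same for the moment, N m; "gripper_width": finger opening in mm; "grip_force": force on a finger pad.
Only numpy, scipy, OpenCV 4.12 (cv2) and the standard library are available. Lean on these libraries where they do the work, as an engineer would, in place of code of your own. Each camera call takes 0.05 s, during which the arm holds its last target. There are 200 camera calls.

TASK

Swing the fixture's clamp arm up and over centre so that it stays open, take out the two faulty blocks (one is cut short, one has most of its top broken away, so the clamp cannot hold them) and put them in the grey tray. Then swing the clamp back down over centre so that its bar rests on the two full-height blocks. Leave those two standing in their places, and disturb nothing else on the bench.

Things in the scene. Friction and masses are not known exactly. Their poses are not given: they have to be found in the camera images.
- fixture: dark steel plate fixed to the bench, 30 mm thick, x -75 to 125, y -140 to 140 mm in its frame. Origin: on the bench below the middle of the row of blocks; x points to the clamp's hinge, y along the row. The blocks stand on its top (z 30) near x 0, y -96, -32, 32, 96 mm. Two hinge cheeks, 92 mm high, at x 68 to 112, y -21 to 21 mm.
- clamp_hinge (a point): point on the clamp's hinge axis, 80 mm above the bench at x = 80 mm of the fixture; the axis lies along the fixture's y.
- clamp_grip (a point): centre of the black rubber grip at the clamp arm's free end, 155 mm from the hinge axis: a 24 mm cylinder, 30 mm long along the fixture's y (pinch its flat ends). The arm is a steel strip 18 mm wide, 10 thick; a cross bar 240 x 14 x 10 mm, 80 mm from the hinge axis, rests on the sound blocks.
- clamp (a joint): angle of the clamp arm (rad): 0 = level, bar resting on the 40 mm blocks; grows as the arm swings up and back; 2.05 = fully open. A spring strut drives it shut below about 1.0 and open above; it takes a few newtons at the grip.
- block_a: one of four loose aluminium blocks, 44 (x) x 30 (y) mm, standing on the fixture. Two are sound: 40 mm high, flat top. One is cut short: 30 mm high. One is broken: 29 mm high but for a 9 mm wide lip, 40 mm high, at its +x end. The names do not tell which is which: look, or feel the height at the middle of the top. Origin: centre of the underside, z up.
- block_b: one of four loose aluminium blocks, 44 (x) x 30 (y) mm, standing on the fixture. Two are sound: 40 mm high, flat top. One is cut short: 30 mm high. One is broken: 29 mm high but for a 9 mm wide lip, 40 mm high, at its +x end. The names do not tell which is which: look, or feel the height at the middle of the top. Origin: centre of the underside, z up.
- block_c: one of four loose aluminium blocks, 44 (x) x 30 (y) mm, standing on the fixture. Two are sound: 40 mm high, flat top. One is cut short: 30 mm high. One is broken: 29 mm high but for a 9 mm wide lip, 40 mm high, at its +x end. The names do not tell which is which: look, or feel the height at the middle of the top. Origin: centre of the underside, z up.
- block_d: one of four loose aluminium blocks, 44 (x) x 30 (y) mm, standing on the fixture. Two are sound: 40 mm high, flat top. One is cut short: 30 mm high. One is broken: 29 mm high but for a 9 mm wide lip, 40 mm high, at its +x end. The names do not tell which is which: look, or feel the height at the middle of the top. Origin: centre of the underside, z up.
- tray: grey plastic tray fixed to the bench, 180 (its x) x 130 (its y) x 30 mm high, walls and floor 4 mm thick, empty. Origin: centre of the underside.
- sensor: bystander: loose steel sensor, a cylinder 20 mm in diameter and 20 mm high, standing on the fixture plate at its front edge. Origin: centre of the underside.
- driver: bystander: loose screwdriver, 170 mm long, lying on the bench to the right of the fixture. Origin: underside.
- jar: bystander: loose white jar, 52 mm in diameter, 55 mm high, on the bench. Origin: centre of the underside.
- wrench: bystander: loose wrench, 150 mm long, lying on the bench behind the fixture. Origin: underside.
- puck: bystander: loose dark steel weight, 48 mm in diameter, 30 mm high, on the bench. Origin: centre of the underside.
Not all that is in view belongs to the job. Leave any brown look-alike of the block_a alone.

How it is judged:
By the outcome, as a careful person would: the job done as asked, in the order asked, and still so for the second after the job is handed in, with the robot touching nothing.
It also fails if it takes over 72 s, if anything falls off the work surface, if the arm or the gripper's body presses on something with over 40 N, if the wrist force passes 120 N, or if a joint passes its speed limit or range.

## Working session

There is one attempt and no reset: what is moved stays moved. The work goes in short steps, Python scripts to look and compute and a tool call to move; the robot and the scene stay as the last step left them, time stands still between calls to the robot, and variables do not carry over. Pictures are saved under pics/ and viewed, at most 10 in all, crops included, and the job is handed in when it is done.

Besides the shell and the picture viewer there is one more tool, called after "Emit:" in YAML: its name, and indented under it one key for each argument. carry_out: Moves the arm, as the interface text tells. Its arguments: {"type":"object","properties":{"linear":{"type":"array"},"angular":{"type":"array"},"jaw":{"type":"array"},"newtons":{"type":"number"}},"required":["linear","angular","jaw"]}

```bash
ls; mkdir -p pics
cat > h.py <<'E'
import numpy as np, cv2
from scipy.spatial.transform import Rotation as R
from rig import monitor, viewer, workorder, outline_of, spot_point, robot
def shot(n):
    return viewer.read_camera(n)
def cloud(p):
    K=np.array(p["camera_matrix"]);d=p["depth"].astype(float)
    v,u=np.mgrid[:d.shape[0],:d.shape[1]]
    c=np.stack([(u-K[0,2])/K[0,0]*d,(v-K[1,2])/K[1,1]*d,d],-1)
    if "mount" in p:
        s=p["st"];M=np.array(p["mount"]);c=c@M[:3,:3].T+M[:3,3]
        return c@R.from_rotvec(s["tool_rot"]).as_matrix().T+np.array(s["tcp_pos"])
    A=np.array(p["attitude"])
    if A.shape!=(3,3): A=R.from_rotvec(A).as_matrix()
    return c@A.T+np.array(p["origin"])
E
python3 - <<'E'
from h import *
s=monitor.state();print(s);print(robot.tips_ahead)
print(R.from_rotvec(s["tool_rot"]).as_matrix().round(3))
ims=[]
for n in("scene","side"):
    p=shot(n);cv2.imwrite(f"pics/{n}0.png",cv2.resize(p["frame"][:,:,::-1],(800,600)))
    print(n,p["origin"],p["attitude"])
    for t in("fixture","clamp_hinge","clamp_grip","block_a","tray","sensor","driver","jar","wrench","puck"):
        print(t,[(np.round(r["centre"]).tolist(),round(r["p"],2)) for r in spot_point(t,p)[:7]])
E
```

```text
pics
{'t': 0.0, 'joints': array([-1.17947166,  0.41796906, -0.01031188,  1.61415512,  0.00469083,
        1.11070293, -0.05303078]), 'joint_velocities': array([-0.0003923 , -0.00126059, -0.00084226, -0.00013298, -0.00126201,
        0.00034447, -0.00039116]), 'joint_torque': array([ 2.07618934e-03, -8.51274705e+01,  6.40008152e-01, -4.25993192e+01,
       -4.86760098e-02,  1.86881830e-02,  8.16222132e-05]), 'tcp_pos': array([262.00603171, 567.05158155, 226.83630569]), 'tool_rot': array([-6.74574111e-01, -3.06812746e+00,  1.87964126e-03]), 'force': array([ 0.08570825,  0.27016655, -0.5809173 ]), 'wrist_torque': array([0.03336485, 0.0113541 , 0.01480776]), 'grip_force': 0.0, 'gripper_width': 93.81542631272255}
22.0
[[-0.908  0.419 -0.   ]
 [ 0.419  0.908 -0.001]
 [-0.    -0.001 -1.   ]]
scene [1335.44054511  -58.95795078  942.03621831] [-1.81913887 -1.72310179  0.69541695]
fixture [([493.0, -141.0, -3.0], 0.92)]
clamp_hinge [([578.0, -148.0, 76.0], 0.65)]
clamp_grip [([420.0, -139.0, 81.0], 0.86)]
block_a [([501.0, -43.0, 32.0], 0.78), ([539.0, 67.0, -1.0], 0.76), ([489.0, -240.0, 33.0
[... 397 characters left out ...]
.0, 1.0], 0.55)]
side [   1.07788411 -692.3323182   869.4110551 ] [-2.21502234  0.78888802 -0.35876668]
fixture [([497.0, -143.0, -1.0], 0.69)]
clamp_hinge [([579.0, -142.0, 80.0], 0.56)]
clamp_grip [([423.0, -135.0, 79.0], 0.91)]
block_a [([718.0, -172.0, 4.0], 0.96), ([491.0, -233.0, 29.0], 0.92), ([341.0, -50.0, 2.0], 0.9), ([331.0, -180.0, 1.0], 0.82), ([498.0, -108.0, 30.0], 0.64), ([503.0, -49.0, 31.0], 0.64), ([538.0, 72.0, -0.0], 0.64)]
tray []
sensor [([428.0, -234.0, 28.0], 0.62)]
driver [([511.0, -390.0, 2.0], 0.69), ([498.0, -143.0, -3.0], 0.61)]
jar [([700.0, 329.0, 6.0], 0.57)]
wrench [([760.0, -76.0, -3.0], 0.71), ([700.0, 330.0, 2.0], 0.6)]
puck [([683.0, 186.0, -2.0], 0.53)]
```

View pics/scene0.png

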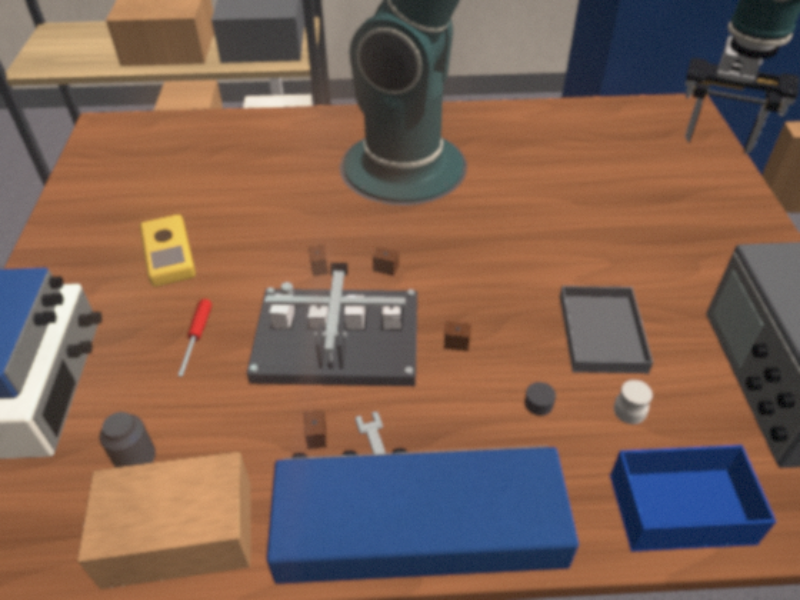

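View pics/side0.png

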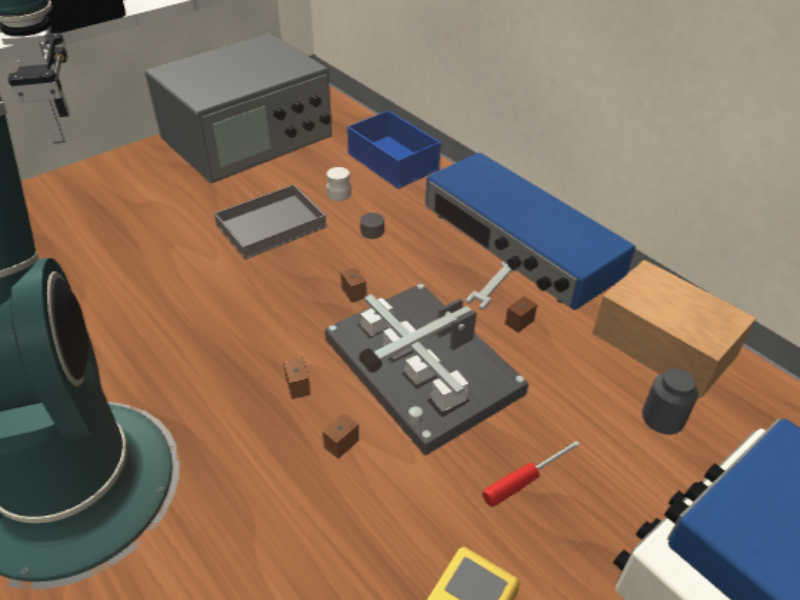

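Run:
```python
from h import *
# fixture frame from plate top and block heights from depth
for n in("scene","side"):
    p=shot(n);W=cloud(p)
    m=outline_of("fixture",p)[0]["pixels"]
    z=W[...,2]
    s=(z>26)&(z<34)&(W[...,0]>380)&(W[...,0]<660)&(W[...,1]>-320)&(W[...,1]<40)&(p["depth"]>0)
    q=W[s][:,:2].astype(np.float32)
    r=cv2.minAreaRect(q);print(n,"plate",r,np.median(z[s]))
    for b in outline_of("block_a",p)[:8]:
        g=W[b["pixels"]&(p["depth"]>0)]
        c=np.median(g,0)
        h=np.histogram(g[:,2],bins=np.arange(0,100,3))
        top=g[g[:,2]>np.percentile(g[:,2],95)-4]
        print(round(b["p"],2),c.round(),"zmax95",np.percentile(g[:,2],[50,80,95]).round(1),"top mean",top.mean(0).round(),"ext",np.ptp(top,0).round(), np.array(np.nonzero(b["pixels"])).mean(1).round())
    g=W[outline_of("clamp_grip",p)[0]["pixels"]]
```

```text
scene plate ((522.4424438476562, -142.217041015625), (279.46649169921875, 205.25082397460938), 86.03430938720703) 29.82018206831509
0.77 [524. -44.  57.] zmax95 [57.4 67.2 70.6] top mean [522. -44.  69.] ext [14. 27.  6.] [223. 274.]
0.77 [551.  66.  36.] zmax95 [35.6 39.9 41.9] top mean [541.  68.  40.] ext [36. 45.  6.] [235. 320.]
0.76 [351. -48.  28.] zmax95 [28.2 39.8 41.9] top mean [344. -48.  40.] ext [41. 47.  6.] [183. 270.]
0.72 [ 731. -169.   38.] zmax95 [38.4 40.6 42. ] top mean [ 720. -171.   40.] ext [45. 29.  8.] [301. 221.]
0.71 [ 520. -106.   57.] zmax95 [57.1 69.3 71.3] top mean [ 515. -108.   70.] ext [20. 27.  6.] [222. 249.]
0.68 [ 348. -178.   36.] zmax95 [36.2 40.2 41.8] top mean [ 332. -179.   40.] ext [47. 31.  6.] [182. 223.]
0.6 [ 512. -172.   58.] zmax95 [58.1 60.5 62.5] top mean [ 505. -171.   60.] ext [32. 31.  6.] [221. 223.]
0.53 [ 510. -233.   54.] zmax95 [54.4 68.9 71.7] top mean [ 504. -236.   70.] ext [22. 31.  7.] [221. 197.]Traceback (most recent call last):
  File "<stdin>", line 5, in <module>
IndexError: list index out of range
```

The scene picture shows the fixture centre-left, with four white blocks under the bar at about (281,316), (318,316), (354,316) and (391,317) px. The brown look-alikes are off the plate at (318,260), (386,262), (457,336) and (315,428). The tray is at (605,328), and the grip is at (370,358) in the side view. I'll pick out the broken block once the clamp is open. First I move above the grip.

```bash
cat >> h.py <<'E'
A=np.deg2rad(-3.97); FX=np.array([np.cos(A),np.sin(A),0]);FY=np.array([-FX[1],FX[0],0]);O=np.array([497.5,-140.5,0])
def F(x,y,z): return O+FX*x+FY*y+np.array([0,0,z])
def go(*pts,R1=None,start=None):
    "print shift in cm (tool axes) to world TCP targets"
    s=monitor.state();R0=R.from_rotvec(s["tool_rot"]);p0=np.array(s["tcp_pos"]) if start is None else np.array(start)
    RF=R.from_matrix(np.stack([-FX,FY,[0,0,-1]],1))
    print("t",round(s["t"],2),"tcp",p0.round(1),"turn to fixture-down",(R0.inv()*RF).as_rotvec().round(3))
    for q in pts: print(np.round(q,1),(R0.inv().apply(np.array(q)-p0)/10).round(2))
E
python3 -c "
from h import *
go(F(-75.5,0,190),F(-75.5,0,83))"
```

```text
t 1.4 tcp [262.1 567.4 227.4] turn to fixture-down [-0.     0.    -0.363]
[ 422.2 -135.3  190. ] [-44.   -57.07   3.75]
[ 422.2 -135.3   83. ] [-44.   -57.07  14.45]
```

Emit:
carry_out:
  linear:
    - [-44,-57,3.7]
    - [-44,-57,3.7]
    - [-44,-57,3.7]
    - [-44,-57,3.7]
    - [-44,-57,3.7]
    - [-44,-57,3.7]
    - [-44,-57,3.7]
    - [-44,-57,3.7]
  angular:
    - [0,0,-0.363]
    - [0,0,-0.363]
    - [0,0,-0.363]
    - [0,0,-0.363]
    - [0,0,-0.363]
    - [0,0,-0.363]
    - [0,0,-0.363]
    - [0,0,-0.363]
  jaw: [6,6,6,6,6,6,6,6]
  newtons: 20

```text
t: 2.4
tcp_pos: [373.6, 78.7, 202.1]
tool_rot: [0.109, 3.139, 0.001]
force: [0.8, 0.6, -0.5]
gripper_width: 60.1
grip_force: 0.0
```

```bash
python3 -c "
from h import *
go(F(-75.5,0,190),F(-75.5,0,83))"
```

```text
t 2.4 tcp [373.6  78.7 202.1] turn to fixture-down [ 0.001  0.001 -0.   ]
[ 422.2 -135.3  190. ] [ -6.34 -21.01   1.2 ]
[ 422.2 -135.3   83. ] [ -6.33 -21.01  11.9 ]
```

Emit:
carry_out:
  linear:
    - [-6.3,-21,1.2]
    - [-6.3,-21,1.2]
    - [-6.3,-21,1.2]
    - [-6.3,-21,1.2]
    - [-6.3,-21,1.2]
    - [-6.3,-21,1.2]
    - [-6.3,-21,1.2]
    - [-6.3,-21,1.2]
  angular:
    - [0,0,0]
    - [0,0,0]
    - [0,0,0]
    - [0,0,0]
    - [0,0,0]
    - [0,0,0]
    - [0,0,0]
    - [0,0,0]
  jaw: [6,6,6,6,6,6,6,6]

```text
t: 3.4
tcp_pos: [421.6, -132.6, 190.0]
tool_rot: [0.108, 3.139, 0.0]
force: [0.1, -0.1, -0.2]
gripper_width: 60.3
grip_force: 0.0
```

Run:
```python
from h import *
go(F(-75.5,0,83))
s=monitor.state();p=shot("wrist");p["st"]=s;W=cloud(p)
f=p["frame"][:,:,::-1]; cv2.imwrite("pics/w1.png",f)
for t in("clamp_grip","clamp_hinge","sensor"): print(t,[(r["centre"],r["p"]) for r in spot_point(t,p)[:2]])
for o in outline_of("clamp_grip",p)[:1]:
    g=W[o["pixels"]&(p["depth"]>0)];g=g[g[:,2]>70];L=g-O;print("fix frame",np.percentile(L@FX,[2,50,98]).round(1),np.percentile(L@FY,[2,50,98]).round(1),np.percentile(g[:,2],[5,50,95]).round(1))
```

```text
t 3.4 tcp [ 421.6 -132.6  190. ] turn to fixture-down [0.    0.    0.001]
[ 422.2 -135.3   83. ] [-0.07 -0.26 10.7 ]
clamp_grip [([417.2, -138.3, 79.9], 0.64)]
clamp_hinge [([578.0, -148.9, 79.5], 0.92)]
sensor [([429.5, -230.3, 30.1], 0.8)]
fix frame [-88.3  -9.1  96.8] [-115.7   -2.1  110.5] [74.8 84.4 91.5]
```

View pics/w1.png

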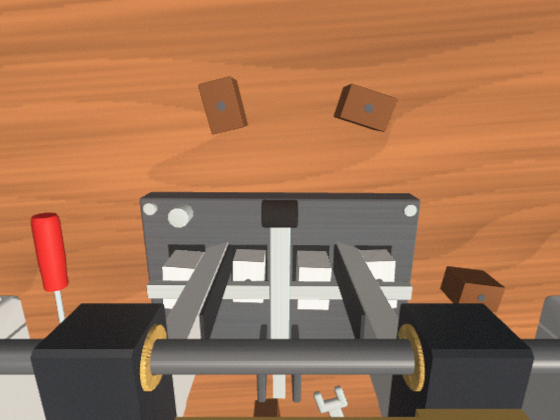

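The wrist view shows the grip at (280,213), centred between the open fingers. The plate is clear where the tips will come down. The sensor is at (180,215), well off to the side. I descend and pinch.

Emit:
carry_out:
  linear:
    - [-0.1,-0.4,5]
    - [-0.1,-0.4,9]
    - [-0.1,-0.4,10.7]
    - [-0.1,-0.4,10.7]
    - [-0.1,-0.4,10.7]
    - [-0.1,-0.4,10.7]
    - [-0.1,-0.4,10.7]
    - [-0.1,-0.4,10.7]
  angular:
    - [0,0,0]
    - [0,0,0]
    - [0,0,0]
    - [0,0,0]
    - [0,0,0]
    - [0,0,0]
    - [0,0,0]
    - [0,0,0]
  jaw: [6,6,6,6,2.5,2.5,2.5,2.5]
  newtons: 20

```text
t: 4.65
tcp_pos: [422.8, -135.0, 83.3]
tool_rot: [0.107, 3.139, 0.005]
force: [0.8, 19.0, 10.8]
gripper_width: 29.8
grip_force: 20.0
```

Run:
```python
from h import *
s=monitor.state();print(s["force"].round(1),s["gripper_width"],s["grip_force"],s["wrist_torque"].round(2))
p0=np.array(s["tcp_pos"]);L=p0-O;print(L@FX,L@FY)
# arc: displacement in fixture x,z -> tool x=-FX,z=-up
r=155
for th in np.arange(0.1,2.06,.13):
    print(round(th,2),"tool x %.2f z %.2f"%(-(r*(1-np.cos(th)))/10,-r*np.sin(th)/10))
```

```text
[ 0.8 19.  10.8] 29.78340116328513 20.0050587952137 [ 4.49 -0.24 -0.11]
-74.87348523779748 0.30674176987629215
0.1 tool x -0.08 z -1.55
0.23 tool x -0.41 z -3.53
0.36 tool x -0.99 z -5.46
0.49 tool x -1.82 z -7.29
0.62 tool x -2.88 z -9.01
0.75 tool x -4.16 z -10.57
0.88 tool x -5.62 z -11.95
1.01 tool x -7.26 z -13.13
1.14 tool x -9.03 z -14.08
1.27 tool x -10.91 z -14.80
1.4 tool x -12.87 z -15.27
1.53 tool x -14.87 z -15.49
1.66 tool x -16.88 z -15.44
1.79 tool x -18.87 z -15.13
1.92 tool x -20.80 z -14.56
2.05 tool x -22.65 z -13.75
```

Emit:
carry_out:
  linear:
    - [0,0.15,0]
    - [-0.1,0.15,-1.6]
    - [-0.4,0.15,-3.5]
    - [-1.0,0.15,-5.5]
    - [-1.8,0.15,-7.3]
    - [-2.9,0.15,-9.0]
    - [-4.2,0.15,-10.6]
    - [-5.6,0.15,-12.0]
  angular:
    - [0,0,0]
    - [0,0,0]
    - [0,0,0]
    - [0,0,0]
    - [0,0,0]
    - [0,0,0]
    - [0,0,0]
    - [0,0,0]
  jaw: [2.5,2.5,2.5,2.5,2.5,2.5,2.5,2.5]

```text
t: 5.65
tcp_pos: [478.2, -139.0, 203.2]
tool_rot: [-0.109, -3.139, -0.002]
force: [2.2, 2.9, -10.4]
gripper_width: 30.0
grip_force: 20.0
```

Run:
```python
from h import *
s=monitor.state();print(s["force"].round(1),s["gripper_width"],s["grip_force"],s["wrist_torque"].round(2))
L=np.array(s["tcp_pos"])-O;x=L@FX;z=L[2]-3;print(x,L@FY,z,"r",np.hypot(80-x,z-80),"th",np.arctan2(z-80,80-x))
```

```text
[  2.2   2.9 -10.4] 30.04088211321585 20.002537071704865 [ 0.69 -0.63 -0.13]
-19.383005788531978 0.18682661695702926 200.20612336755613 r 155.96952886579962 th 0.8799430823455185
```

Emit:
carry_out:
  linear:
    - [-1.6,0,-1.2]
    - [-3.4,0,-2.1]
    - [-5.3,0,-2.9]
    - [-7.3,0,-3.3]
    - [-9.3,0,-3.5]
    - [-11.3,0,-3.5]
    - [-13.3,0,-3.2]
    - [-15.2,0,-2.6]
  angular:
    - [0,0,0]
    - [0,0,0]
    - [0,0,0]
    - [0,0,0]
    - [0,0,0]
    - [0,0,0]
    - [0,0,0]
    - [0,0,0]
  jaw: [2.5,2.5,2.5,2.5,2.5,2.5,2.5,2.5]

```text
t: 6.65
tcp_pos: [631.1, -150.3, 229.6]
tool_rot: [0.109, 3.138, -0.0]
force: [2.0, 0.0, 1.6]
gripper_width: 29.9
grip_force: 20.0
```

Run:
```python
from h import *
s=monitor.state();print(s["force"].round(1),s["gripper_width"],s["grip_force"],s["wrist_torque"].round(2))
L=np.array(s["tcp_pos"])-O;x=L@FX;z=L[2]-3;print(x,L@FY,z,"r",np.hypot(80-x,z-80),"th",np.arctan2(z-80,80-x))
go(F(80+155*.461,0,83+155*.887))
```

```text
[2.  0.  1.6] 29.88209623568849 20.00267118215561 [-0.04 -0.23  0.  ]
133.919884145636 -0.5183461435875092 226.6106049582034 r 156.2114701053965 th 1.9232187687978053
t 6.65 tcp [ 631.1 -150.3  229.6] turn to fixture-down [-0.     0.002 -0.   ]
[ 648.6 -151.   220.5] [-1.75  0.05  0.92]
```

Emit:
carry_out:
  linear:
    - [-1.0,0,0.4]
    - [-1.7,0,0.8]
    - [-1.7,0,0.8]
    - [-1.7,0,0.8]
    - [-1.7,0,0.8]
    - [-1.7,0,0.8]
    - [-1.7,0,-4]
    - [-1.7,0,-8]
  angular:
    - [0,0,0]
    - [0,0,0]
    - [0,0,0]
    - [0,0,0]
    - [0,0,0]
    - [0,0,0]
    - [0,0,0]
    - [0,0,0]
  jaw: [2.5,2.5,2.5,5.5,5.5,5.5,5.5,5.5]

```text
t: 7.65
tcp_pos: [646.6, -151.6, 310.2]
tool_rot: [-0.11, -3.14, 0.0]
force: [-0.4, -0.0, -0.4]
gripper_width: 54.9
grip_force: 0.0
```

Run:
```python
from h import *
go(F(-5,0,310))
p=shot("scene");W=cloud(p)
print([ (r["centre"],r["p"]) for r in spot_point("clamp_grip",p)[:2]])
f=p["frame"][:,:,::-1];cv2.imwrite("pics/s2.png",cv2.resize(f[180:290,160:320],(800,550),interpolation=cv2.INTER_CUBIC))
L=W-O;X=L@FX;Y=L@FY;Z=W[...,2]
for y in(-96,-32,32,96):
    print(y,[ (x,np.median(Z[(abs(X-x)<3)&(abs(Y-y)<10)]).round(1)) for x in range(-20,25,5)])
    m=(Z>50)&(abs(X)<30)&(abs(Y-y)<28)
    print("   ",cv2.minAreaRect(np.stack([X[m],Y[m]],1).astype(np.float32)))
```

```text
t 7.65 tcp [ 646.6 -151.6  310.2] turn to fixture-down [-0.    -0.    -0.001]
[ 492.5 -140.2  310. ] [15.45  0.07  0.03]
[([645.3, -152.5, 218.8], 0.59)]
-96 [(-20, np.float64(70.3)), (-15, np.float64(70.5)), (-10, np.float64(69.3)), (-5, np.float64(70.6)), (0, np.float64(69.9)), (5, np.float64(70.5)), (10, np.float64(70.2)), (15, np.float64(69.6)), (20, np.float64(41.1))]
    ((0.8417282104492188, -92.94819641113281), (30.862882614135742, 48.17592239379883), 87.14920043945312)
-32 [(-20, np.float64(59.7)), (-15, np.float64(62.7)), (-10, np.float64(nan)), (-5, np.float64(nan)), (0, np.float64(nan)), (5, np.float64(nan)), (10, np.float64(nan)), (15, np.float64(32.3)), (20, np.float64(36.2))]
    ((-19.563566207885742, -27.438152313232422), (8.568253517150879, 27.441232681274414), 5.991389751434326)
32 [(-20, np.float64(69.8)), (-15, np.float64(68.9)), (-10, np.float64(70.3)), (-5, np.float64(70.1)), (0, np.float64(69.9)), (5, np.float64(69.4)), (10, np.float64(70.8)), (15, np.float64(70.4)), (20, np.float64(40.8))]
    ((2.5324668884277344, 33.19049835205078), (30.227664947509766, 47.083251953125), 87.43429565429688)
96 [(-20, np.float64(58.4)), (-15, np.float64(59.0)), (-10, np.float64(58.9)), (-5, np.float64(58.7)), (0, np.float64(58.4)), (5, np.float64(nan)), (10, np.float64(68.8)), (15, np.float64(69.5)), (20, np.float64(40.9))]
    ((0.04734039306640625, 96.68836212158203), (46.87565231323242, 29.322885513305664), 2.8481881618499756)
  return _methods._mean(a, axis=axis, dtype=dtype,
  ret = ret.dtype.type(ret / rcount)
```

View pics/s2.png

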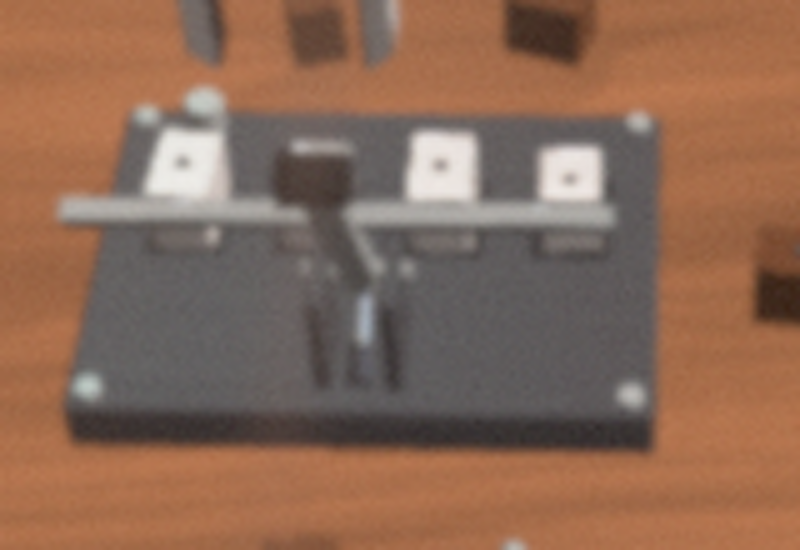

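Of the four on-plate blocks (crop px):
- (187,160): depth 70 everywhere, so sound.
- (300,165), behind the grip: about 60, so the short one.
- (443,165): 70, so sound.
- (570,175): 58.5 with a 70 lip at +x, so the broken one.

So the faulty pair are at y = -32 and y = +96. I'll confirm that in one wrist view from above.

Emit:
carry_out:
  linear:
    - [6,1,0]
    - [12,3,0]
    - [16.5,4,3]
    - [16.5,4,6]
    - [16.5,4,6]
    - [16.5,4,6]
    - [16.5,4,6]
    - [16.5,4,6]
  angular:
    - [0,0,0]
    - [0,0,0]
    - [0,0,0]
    - [0,0,0]
    - [0,0,0]
    - [0,0,0]
    - [0,0,0]
    - [0,0,0]
  jaw: [5.5,5.5,5.5,5.5,5.5,5.5,5.5,5.5]

```text
t: 8.75
tcp_pos: [485.4, -100.4, 249.3]
tool_rot: [0.11, 3.139, -0.0]
force: [0.1, 0.5, -0.7]
gripper_width: 55.4
grip_force: 0.0
```

```bash
python3 - <<'E' 2>/dev/null
from h import *
s=monitor.state();p=shot("wrist");p["st"]=s;W=cloud(p)
cv2.imwrite("pics/w3.png",p["frame"][:,:,::-1])
L=W-O;X=L@FX;Y=L@FY;Z=W[...,2]
for y in(-96,-32,32,96):
    print(y,[ (x,np.median(Z[(abs(X-x)<3)&(abs(Y-y)<10)]).round(1)) for x in range(-20,25,5)])
    m=(Z>54)&(Z<75)&(abs(X)<32)&(abs(Y-y)<28)
    print("   ",cv2.minAreaRect(np.stack([X[m],Y[m]],1).astype(np.float32)), m.sum())
print([(r["centre"].round() if hasattr(r["centre"],"round") else r["centre"],r["p"]) for r in spot_point("block_a",p)[:7]])
go(F(0,96,120),F(0,96,49))
E
```

```text
-96 [(-20, np.float64(69.9)), (-15, np.float64(70.8)), (-10, np.float64(70.6)), (-5, np.float64(70.8)), (0, np.float64(70.8)), (5, np.float64(70.8)), (10, np.float64(70.6)), (15, np.float64(70.7)), (20, np.float64(70.6))]
    ((-1.2713794708251953, -96.77755737304688), (30.789325714111328, 44.44049835205078), 84.97810363769531) 1414
-32 [(-20, np.float64(331.8)), (-15, np.float64(329.5)), (-10, np.float64(326.6)), (-5, np.float64(60.8)), (0, np.float64(60.7)), (5, np.float64(60.5)), (10, np.float64(60.5)), (15, np.float64(60.6)), (20, np.float64(60.3))]
    ((-2.6208667755126953, -32.985328674316406), (30.270891189575195, 44.306888580322266), 87.16544342041016) 1138
32 [(-20, np.float64(69.6)), (-15, np.float64(70.6)), (-10, np.float64(70.5)), (-5, np.float64(70.7)), (0, np.float64(70.6)), (5, np.float64(70.4)), (10, np.float64(70.5)), (15, np.float64(70.4)), (20, np.float64(70.3))]
    ((-1.3118629455566406, 29.66683006286621), (29.840959548950195, 44.163089752197266), 89.20957946777344) 1224
96 [(-20, np.float64(59.4)), (-15, np.float64(59.5)), (-10, np.float64(59.4)), (-5, np.float64(59.5)), (0, np.float64(59.6)), (5, np.float64(59.5)), (10, np.float64(63.2)), (15, np.float64(70.5)), (20, np.float64(70.1))]
    ((-2.410734176635742, 93.12255096435547), (44.187034606933594, 29.878271102905273), 1.9445594549179077) 1212
[([497.0, -106.3, 31.8], 0.91), ([342.9, -46.4, -1.3], 0.91), ([489.0, -232.7, 29.4], 0.89), ([539.5, 68.8, 1.4], 0.76), ([326.7, -178.7, -2.7], 0.71), ([495.8, -172.5, 26.5], 0.7), ([504.1, -44.3, 30.8], 0.56)]
t 8.85 tcp [ 485.2 -100.3  249.1] turn to fixture-down [-0.     0.    -0.001]
[504.1 -44.7 120. ] [-1.5   5.67 12.91]
[504.1 -44.7  49. ] [-1.5   5.68 20.01]
```

View pics/w3.png

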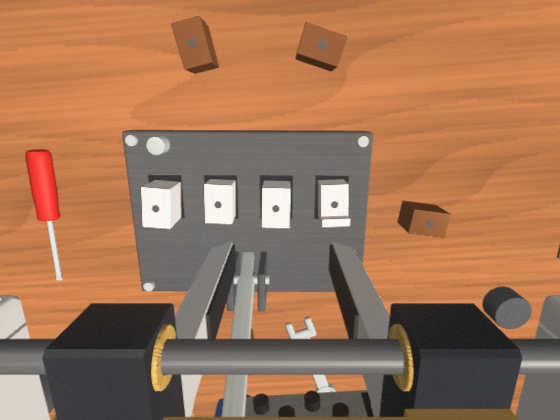

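The wrist view confirms it. The short block is at (220,202), in shadow and smaller. The broken one is at (334,202), with its lip strip at (336,223). The sound blocks are at (160,204) and (276,204). I take the broken one first.

Emit:
carry_out:
  linear:
    - [-1.4,5.5,0]
    - [-1.4,5.5,6]
    - [-1.4,5.5,12]
    - [-1.4,5.5,17]
    - [-1.4,5.5,19.3]
    - [-1.4,5.5,19.3]
    - [-1.4,5.5,19.3]
    - [-1.4,5.5,19.3]
  angular:
    - [0,0,0]
    - [0,0,0]
    - [0,0,0]
    - [0,0,0]
    - [0,0,0]
    - [0,0,0]
    - [0,0,0]
    - [0,0,0]
  jaw: [5.5,5.5,5.5,5.5,5.5,5.5,5.5,2.5]

```text
t: 9.85
tcp_pos: [503.1, -46.2, 56.4]
tool_rot: [0.109, 3.139, 0.0]
force: [0.7, 1.2, 0.1]
gripper_width: 48.2
grip_force: 0.0
```

Emit:
carry_out:
  linear:
    - [0,0,0]
    - [0,0,0]
    - [0,0,0]
    - [0,0,-1]
    - [0,0,-4]
    - [0,0,-9]
    - [0,0,-14]
    - [0,0,-14]
  angular:
    - [0,0,0]
    - [0,0,0]
    - [0,0,0]
    - [0,0,0]
    - [0,0,0]
    - [0,0,0]
    - [0,0,0]
    - [0,0,0]
  jaw: [2.5,2.5,2.5,2.5,2.5,2.5,2.5,2.5]

```text
t: 10.85
tcp_pos: [504.3, -46.5, 199.4]
tool_rot: [0.11, 3.134, 0.002]
force: [0.5, -0.1, -1.9]
gripper_width: 30.0
grip_force: 19.9
```

```bash
python3 - <<'E' 2>/dev/null
from h import *
p=shot("scene");W=cloud(p);o=outline_of("tray",p)[0];q=W[o["pixels"]&(p["depth"]>0)][:,:2].astype(np.float32)
r=cv2.minAreaRect(q);print(r)
print(spot_point("tray",p)[0]["centre"])
go([530,324,195],[495,324,62],[565,324,62])
E
```

```text
((515.426025390625, 335.8935546875), (144.63059997558594, 217.36639404296875), 85.10343933105469)
[529.5, 326.5, -3.4]
t 11.0 tcp [502.2 -46.2 195.2] turn to fixture-down [-0.    -0.001 -0.   ]
[530 324 195] [-1.900e-01  3.712e+01  1.000e-02]
[495 324  62] [ 3.28 36.88 13.31]
[565 324  62] [-3.7  37.37 13.31]
```

Emit:
carry_out:
  linear:
    - [3.3,37,0]
    - [3.3,37,0]
    - [3.3,37,0]
    - [3.3,37,0]
    - [3.3,37,0]
    - [3.3,37,0]
    - [3.3,37,4]
    - [3.3,37,9]
  angular:
    - [0,0,0]
    - [0,0,0]
    - [0,0,0]
    - [0,0,0]
    - [0,0,0]
    - [0,0,0]
    - [0,0,0]
    - [0,0,0]
  jaw: [2.5,2.5,2.5,2.5,2.5,2.5,2.5,2.5]

```text
t: 12.0
tcp_pos: [495.2, 325.5, 103.5]
tool_rot: [-0.108, -3.139, 0.001]
force: [-0.7, 0.3, -1.9]
gripper_width: 30.2
grip_force: 19.9
```

```bash
python3 - <<'E' 2>/dev/null
from h import *
p=shot("scene");W=cloud(p)
m=(abs(W[...,2]-4)<4)&(abs(W[...,0]-530)<75)&(abs(W[...,1]-325)<50)
Z=W[...,2];w=(Z>24)&(Z<34)&(abs(W[...,0]-530)<110)&(abs(W[...,1]-325)<85)
print(cv2.minAreaRect(W[w][:,:2].astype(np.float32)),w.sum())
print(monitor.state()["gripper_width"])
go([495,325,32])
E
```

```text
((529.7413330078125, 328.2145690917969), (131.14610290527344, 185.55953979492188), 85.44440460205078) 425
29.606164352833865
t 12.05 tcp [492.3 323.1  97. ] turn to fixture-down [-0.007 -0.007  0.   ]
[495 325  32] [-0.3   0.25  6.49]
```

Emit:
carry_out:
  linear:
    - [0,0.3,2]
    - [0,0.3,5]
    - [0,0.3,6]
    - [0,0.3,6]
    - [0,0.3,6]
    - [0,0.3,6]
    - [0,0.3,6]
    - [0,0.3,6]
  angular:
    - [0,0,0]
    - [0,0,0]
    - [0,0,0]
    - [0,0,0]
    - [0,0,0]
    - [0,0,0]
    - [0,0,0]
    - [0,0,0]
  jaw: [2.5,2.5,2.5,2.5,2.5,2.5,2.5,2.5]

```text
t: 13.05
tcp_pos: [495.9, 328.2, 46.0]
tool_rot: [0.109, 3.139, 0.0]
force: [1.0, -0.4, -1.8]
gripper_width: 30.1
grip_force: 19.9
```

Lower 1.4 cm more, release, rise.

Emit:
carry_out:
  linear:
    - [0,0,1.4]
    - [0,0,1.4]
    - [0,0,1.4]
    - [0,0,1.4]
    - [0,0,1.4]
    - [0,0,1.4]
    - [0,0,-3]
    - [0,0,-8]
  angular:
    - [0,0,0]
    - [0,0,0]
    - [0,0,0]
    - [0,0,0]
    - [0,0,0]
    - [0,0,0]
    - [0,0,0]
    - [0,0,0]
  jaw: [2.5,2.5,2.5,5.5,5.5,5.5,5.5,5.5]

```text
t: 14.05
tcp_pos: [495.5, 327.7, 126.5]
tool_rot: [-0.11, -3.139, 0.002]
force: [0.2, 1.2, 0.9]
gripper_width: 55.0
grip_force: 0.0
```

```bash
python3 - <<'E' 2>/dev/null
from h import *
go(F(-1.5,-32.7,195),F(-1.5,-32.7,56.5))
E
```

```text
t 14.05 tcp [495.5 327.7 126.5] turn to fixture-down [-0.001 -0.001 -0.001]
[ 493.7 -173.   195. ] [ -3.32 -49.97  -6.79]
[ 493.7 -173.    56.5] [ -3.33 -49.96   7.06]
```

Emit:
carry_out:
  linear:
    - [-0.4,-3,-5]
    - [-3.3,-50,-6.8]
    - [-3.3,-50,-6.8]
    - [-3.3,-50,-6.8]
    - [-3.3,-50,-6.8]
    - [-3.3,-50,-6.8]
    - [-3.3,-50,-6.8]
    - [-3.3,-50,-6.8]
  angular:
    - [0,0,0]
    - [0,0,0]
    - [0,0,0]
    - [0,0,0]
    - [0,0,0]
    - [0,0,0]
    - [0,0,0]
    - [0,0,0]
  jaw: [5.5,5.5,5.5,5.5,5.5,5.5,5.5,5.5]

```text
t: 15.05
tcp_pos: [494.0, -141.1, 193.0]
tool_rot: [0.109, 3.139, 0.0]
force: [1.4, 0.2, 0.0]
gripper_width: 55.0
grip_force: 0.0
```

```bash
python3 - <<'E' 2>/dev/null
from h import *
go(F(-1.5,-32.7,195),F(-1.5,-32.7,56.5))
E
```

```text
t 15.05 tcp [ 494.  -141.1  193. ] turn to fixture-down [ 0.     0.001 -0.   ]
[ 493.7 -173.   195. ] [-0.19 -3.18 -0.2 ]
[ 493.7 -173.    56.5] [-0.18 -3.19 13.65]
```

Emit:
carry_out:
  linear:
    - [-0.1,-2.6,0]
    - [-0.1,-2.6,3]
    - [-0.1,-2.6,6]
    - [-0.1,-2.6,6]
    - [-0.1,-2.6,6]
    - [-0.1,-2.6,6]
    - [-0.1,-2.6,6]
    - [-0.1,-2.6,6]
  angular:
    - [0,0,0]
    - [0,0,0]
    - [0,0,0]
    - [0,0,0]
    - [0,0,0]
    - [0,0,0]
    - [0,0,0]
    - [0,0,0]
  jaw: [5.5,5.5,5.5,5.5,5.5,5.5,5.5,5.5]

```text
t: 16.05
tcp_pos: [493.6, -165.2, 132.9]
tool_rot: [0.109, 3.139, -0.0]
force: [-0.6, -0.3, -0.1]
gripper_width: 54.8
grip_force: 0.0
```

```bash
python3 - <<'E' 2>/dev/null
from h import *
go(F(-1.5,-32.7,56.5))
E
```

```text
t 16.05 tcp [ 493.6 -165.2  132.9] turn to fixture-down [-0.     0.001 -0.   ]
[ 493.7 -173.    56.5] [-0.07 -0.77  7.64]
```

Emit:
carry_out:
  linear:
    - [-0.1,-0.8,1]
    - [-0.1,-0.8,5]
    - [-0.1,-0.8,7.6]
    - [-0.1,-0.8,7.6]
    - [-0.1,-0.8,7.6]
    - [-0.1,-0.8,7.6]
    - [-0.1,-0.8,7.6]
    - [-0.1,-0.8,7.6]
  angular:
    - [0,0,0]
    - [0,0,0]
    - [0,0,0]
    - [0,0,0]
    - [0,0,0]
    - [0,0,0]
    - [0,0,0]
    - [0,0,0]
  jaw: [5.5,5.5,5.5,5.5,2.5,2.5,2.5,2.5]

```text
t: 17.05
tcp_pos: [494.1, -173.3, 57.1]
tool_rot: [0.109, 3.139, 0.0]
force: [-1.8, 1.4, 7.2]
gripper_width: 30.0
grip_force: 20.0
```

Emit:
carry_out:
  linear:
    - [0,0,-0.5]
    - [0,0,-4]
    - [0,0,-9]
    - [0,0,-14]
    - [0,0,-14]
    - [0,0,-14]
    - [0,0,-14]
    - [0,0,-14]
  angular:
    - [0,0,0]
    - [0,0,0]
    - [0,0,0]
    - [0,0,0]
    - [0,0,0]
    - [0,0,0]
    - [0,0,0]
    - [0,0,0]
  jaw: [2.5,2.5,2.5,2.5,2.5,2.5,2.5,2.5]

```text
t: 18.05
tcp_pos: [493.4, -173.3, 195.7]
tool_rot: [-0.11, -3.138, 0.0]
force: [0.4, -0.8, -1.7]
gripper_width: 30.1
grip_force: 20.0
```

```bash
python3 - <<'E' 2>/dev/null
from h import *
go([568,325,195])
E
```

```text
t 18.05 tcp [ 493.4 -173.3  195.7] turn to fixture-down [-0.    -0.002 -0.001]
[568 325 195] [-3.950e+00  5.023e+01  5.000e-02]
```

Emit:
carry_out:
  linear:
    - [-4,50.2,0]
    - [-4,50.2,0]
    - [-4,50.2,0]
    - [-4,50.2,0]
    - [-4,50.2,0]
    - [-4,50.2,0]
    - [-4,50.2,0]
    - [-4,50.2,0]
  angular:
    - [0,0,0]
    - [0,0,0]
    - [0,0,0]
    - [0,0,0]
    - [0,0,0]
    - [0,0,0]
    - [0,0,0]
    - [0,0,0]
  jaw: [2.5,2.5,2.5,2.5,2.5,2.5,2.5,2.5]

```text
t: 19.05
tcp_pos: [568.1, 323.0, 195.8]
tool_rot: [-0.11, -3.139, 0.001]
force: [0.9, -0.1, -1.3]
gripper_width: 29.9
grip_force: 20.0
```

```bash
python3 - <<'E' 2>/dev/null
from h import *
go([568,325,33])
E
```

```text
t 19.05 tcp [568.1 323.  195.8] turn to fixture-down [-0.001 -0.001 -0.001]
[568 325  33] [ 0.02  0.21 16.28]
```

Emit:
carry_out:
  linear:
    - [0,0.2,5]
    - [0,0.2,10]
    - [0,0.2,14]
    - [0,0.2,16.3]
    - [0,0.2,16.3]
    - [0,0.2,16.3]
    - [0,0.2,16.3]
    - [0,0.2,16.3]
  angular:
    - [0,0,0]
    - [0,0,0]
    - [0,0,0]
    - [0,0,0]
    - [0,0,0]
    - [0,0,0]
    - [0,0,0]
    - [0,0,0]
  jaw: [2.5,2.5,2.5,2.5,2.5,2.5,2.5,2.5]

```text
t: 20.05
tcp_pos: [568.5, 323.3, 34.0]
tool_rot: [0.109, 3.139, 0.001]
force: [-0.3, -0.2, -1.4]
gripper_width: 29.8
grip_force: 20.0
```

Emit:
carry_out:
  linear:
    - [0,0,0]
    - [0,0,0]
    - [0,0,0]
    - [0,0,0]
    - [0,0,-5]
    - [0,0,-11]
    - [0,0,-17]
    - [0,0,-23]
  angular:
    - [0,0,0]
    - [0,0,0]
    - [0,0,0]
    - [0,0,0]
    - [0,0,0]
    - [0,0,0]
    - [0,0,0]
    - [0,0,0]
  jaw: [5.5,5.5,5.5,5.5,5.5,5.5,5.5,5.5]

```text
t: 21.05
tcp_pos: [568.1, 323.0, 265.7]
tool_rot: [0.11, 3.14, 0.0]
force: [-0.5, -0.2, -0.0]
gripper_width: 55.0
grip_force: 0.0
```

```bash
python3 - <<'E' 2>/dev/null
from h import *
s=monitor.state();p=shot("scene")
cv2.imwrite("pics/s4.png",cv2.resize(p["frame"][160:300,160:480][:,:,::-1],(800,350),interpolation=cv2.INTER_CUBIC))
print([(np.round(r["centre"]),r["p"]) for r in spot_point("clamp_grip",p)[:2]])
go(F(149,0.5,310),F(149,.5,221))
E
```

```text
[(array([ 645., -153.,  217.]), 0.83)]
t 21.15 tcp [570.5 323.9 270.4] turn to fixture-down [ 0.006  0.007 -0.001]
[ 646.2 -150.3  310. ] [-10.9  -46.75  -4.15]
[ 646.2 -150.3  221. ] [-10.83 -46.8    4.75]
```

View pics/s4.png

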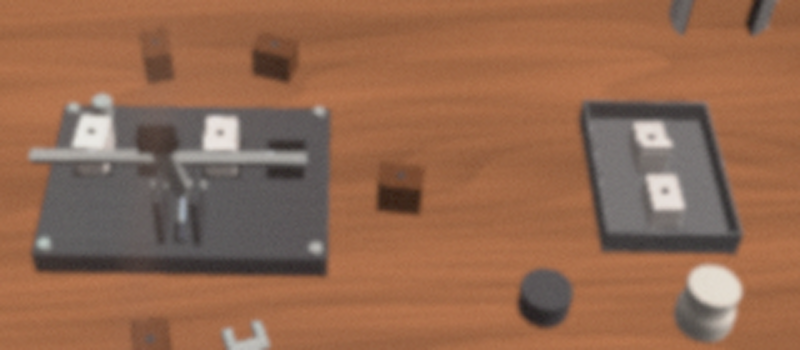

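The picture shows both faulty blocks lying in the tray at (652,145) and (664,198). The sound blocks still stand at (93,140) and (221,140), and the clamp is open. I go back to the grip.

Emit:
carry_out:
  linear:
    - [0,0,-4.2]
    - [-10.9,-46.8,-4.2]
    - [-10.9,-46.8,-4.2]
    - [-10.9,-46.8,-4.2]
    - [-10.9,-46.8,-4.2]
    - [-10.9,-46.8,-4.2]
    - [-10.9,-46.8,-4.2]
    - [-10.9,-46.8,-4.2]
  angular:
    - [0,0,0]
    - [0,0,0]
    - [0,0,0]
    - [0,0,0]
    - [0,0,0]
    - [0,0,0]
    - [0,0,0]
    - [0,0,0]
  jaw: [6,6,6,6,6,6,6,6]

```text
t: 22.15
tcp_pos: [637.7, -110.7, 305.4]
tool_rot: [0.109, 3.139, 0.0]
force: [0.4, 1.1, -0.3]
gripper_width: 60.1
grip_force: 0.0
```

```bash
python3 - <<'E' 2>/dev/null
from h import *
go(F(150.5,-0.3,310),F(150.5,-.3,221))
E
```

```text
t 22.15 tcp [ 637.7 -110.7  305.4] turn to fixture-down [ 0.  0. -0.]
[ 647.6 -151.2  310. ] [-1.27 -3.97 -0.46]
[ 647.6 -151.2  221. ] [-1.27 -3.97  8.44]
```

Emit:
carry_out:
  linear:
    - [-1.2,-3.9,0]
    - [-1.2,-3.9,0]
    - [-1.2,-3.9,2]
    - [-1.2,-3.9,5]
    - [-1.2,-3.9,8.4]
    - [-1.2,-3.9,8.4]
    - [-1.2,-3.9,8.4]
    - [-1.2,-3.9,8.4]
  angular:
    - [0,0,0]
    - [0,0,0]
    - [0,0,0]
    - [0,0,0]
    - [0,0,0]
    - [0,0,0]
    - [0,0,0]
    - [0,0,0]
  jaw: [6,6,6,6,6,6,6,2.5]

```text
t: 23.15
tcp_pos: [647.5, -148.6, 223.1]
tool_rot: [0.109, 3.138, -0.0]
force: [-0.7, -0.4, 0.3]
gripper_width: 53.2
grip_force: 0.0
```

Emit:
carry_out:
  linear:
    - [0,0,0]
    - [0,0,0]
    - [0,0,0]
    - [0,0,0]
    - [0,0,0]
    - [0,0,0]
    - [0,0,0]
    - [0,0,0]
  angular:
    - [0,0,0]
    - [0,0,0]
    - [0,0,0]
    - [0,0,0]
    - [0,0,0]
    - [0,0,0]
    - [0,0,0]
    - [0,0,0]
  jaw: [2.5,2.5,2.5,2.5,2.5,2.5,2.5,2.5]
  newtons: 20

```text
t: 24.15
tcp_pos: [646.8, -151.4, 222.1]
tool_rot: [0.113, 3.138, -0.005]
force: [1.3, -12.0, 0.4]
gripper_width: 29.8
grip_force: 20.0
```

Run:
```python
from h import *
s=monitor.state();print(s["force"].round(1),s["gripper_width"],s["grip_force"])
L=np.array(s["tcp_pos"])-O;x=L@FX;z=L[2]-3;th0=np.arctan2(z-80,80-x);print(x,L@FY,z,"r",np.hypot(80-x,z-80),"th",th0)
f=lambda t:np.array([80-155*np.cos(t),80+155*np.sin(t)])
for k in range(0,18): 
    t=th0*(1-k/16) if k<=16 else 0
    d=f(t)-f(th0);print(k,round(t,2),"x %.2f z %.2f"%(-d[0]/10,-d[1]/10))
```

```text
[  1.3 -12.    0.4] 29.80762084464651 19.999895989894867
149.69290950240452 -0.5009081858373321 219.05573717869217 r 155.54291908415456 th 2.0353929799778196
0 2.04 x -0.00 z -0.00
1 1.91 x 1.81 z -0.77
2 1.78 x 3.71 z -1.30
3 1.65 x 5.66 z -1.59
4 1.53 x 7.63 z -1.63
5 1.4 x 9.59 z -1.42
6 1.27 x 11.51 z -0.96
7 1.14 x 13.35 z -0.26
8 1.02 x 15.09 z 0.67
9 0.89 x 16.70 z 1.81
10 0.76 x 18.14 z 3.14
11 0.64 x 19.41 z 4.65
12 0.51 x 20.48 z 6.31
13 0.38 x 21.33 z 8.08
14 0.25 x 21.95 z 9.96
15 0.13 x 22.32 z 11.89
16 0.0 x 22.44 z 13.86
17 0 x 22.44 z 13.86
```

Force y is −12 N (a pad pushing sideways), so shift −0.1 in y; swing back.

Emit:
carry_out:
  linear:
    - [1.8,-0.1,-0.8]
    - [3.7,-0.1,-1.3]
    - [5.7,-0.1,-1.6]
    - [7.6,-0.1,-1.6]
    - [9.6,-0.1,-1.4]
    - [11.5,-0.1,-1.0]
    - [13.4,-0.1,-0.3]
    - [15.1,-0.1,0.7]
  angular:
    - [0,0,0]
    - [0,0,0]
    - [0,0,0]
    - [0,0,0]
    - [0,0,0]
    - [0,0,0]
    - [0,0,0]
    - [0,0,0]
  jaw: [2.5,2.5,2.5,2.5,2.5,2.5,2.5,2.5]

```text
t: 25.15
tcp_pos: [496.0, -140.2, 215.6]
tool_rot: [0.111, 3.137, -0.001]
force: [-3.9, -5.0, 10.2]
gripper_width: 30.0
grip_force: 20.0
```

Run:
```python
from h import *
s=monitor.state();print(s["force"].round(1),s["gripper_width"],s["grip_force"])
L=np.array(s["tcp_pos"])-O;x=L@FX;z=L[2]-3;th0=np.arctan2(z-80,80-x);print(x,L@FY,z,"r",np.hypot(80-x,z-80),"th",th0)
f=lambda t:np.array([80-155*np.cos(t),80+155*np.sin(t)])
for t in(.9,.77,.64,.51,.38,.25,.15,.08,.03,0):
    d=f(t)-np.array([x,z]);print(round(t,2),"x %.2f z %.2f"%(-d[0]/10,-d[1]/10))
```

```text
[-3.9 -5.  10.2] 29.98164163144772 20.004175901412964
-1.530086505645224 0.20786126888693543 212.60300051445924 r 155.66216865717783 th 1.0195339571466544
0.9 x 1.48 z 1.12
0.77 x 2.97 z 2.47
0.64 x 4.28 z 4.00
0.51 x 5.37 z 5.69
0.38 x 6.24 z 7.51
0.25 x 6.87 z 9.43
0.15 x 7.17 z 10.94
0.08 x 7.30 z 12.02
0.03 x 7.34 z 12.80
0 x 7.35 z 13.26
```

Emit:
carry_out:
  linear:
    - [1.5,0,1.1]
    - [3.0,0,2.5]
    - [4.3,0,4.0]
    - [5.4,0,5.7]
    - [6.2,0,7.5]
    - [6.9,0,9.4]
    - [7.2,0,10.9]
    - [7.3,0,12.0]
  angular:
    - [0,0,0]
    - [0,0,0]
    - [0,0,0]
    - [0,0,0]
    - [0,0,0]
    - [0,0,0]
    - [0,0,0]
    - [0,0,0]
  jaw: [2.5,2.5,2.5,2.5,2.5,2.5,2.5,2.5]

```text
t: 26.15
tcp_pos: [422.1, -134.7, 93.8]
tool_rot: [-0.111, -3.138, 0.001]
force: [-6.1, -5.1, -2.1]
gripper_width: 29.5
grip_force: 20.0
```

Run:
```python
from h import *
s=monitor.state();print(s["force"].round(1),s["gripper_width"],s["grip_force"])
L=np.array(s["tcp_pos"])-O;x=L@FX;z=L[2]-3;print(x,L@FY,z,"r",np.hypot(80-x,z-80),"th",np.arctan2(z-80,80-x))
```

```text
[-6.1 -5.1 -2.1] 29.504007769434395 20.00040829181671
-75.66222441310438 0.5885029146497706 90.84175801876297 r 156.03932781889662 th 0.06953695875381315
```

Emit:
carry_out:
  linear:
    - [0,0,0.2]
    - [0,0,0.4]
    - [0,0,0.6]
    - [0,0,0.8]
    - [0,0,0.95]
    - [0,0,1.05]
    - [0,0,1.05]
    - [0,0,1.05]
  angular:
    - [0,0,0]
    - [0,0,0]
    - [0,0,0]
    - [0,0,0]
    - [0,0,0]
    - [0,0,0]
    - [0,0,0]
    - [0,0,0]
  jaw: [2.5,2.5,2.5,2.5,2.5,2.5,2.5,2.5]

```text
t: 27.15
tcp_pos: [422.0, -134.7, 83.7]
tool_rot: [-0.112, -3.137, 0.001]
force: [-7.9, -5.5, -2.7]
gripper_width: 30.1
grip_force: 20.0
```

Emit:
carry_out:
  linear:
    - [0,0,0.05]
    - [0,0,0.05]
    - [0,0,0.05]
    - [0,0,0.05]
    - [0,0,0.05]
    - [0,0,-3]
    - [0,0,-8]
    - [0,0,-14]
  angular:
    - [0,0,0]
    - [0,0,0]
    - [0,0,0]
    - [0,0,0]
    - [0,0,0]
    - [0,0,0]
    - [0,0,0]
    - [0,0,0]
  jaw: [2.5,6,6,6,6,6,6,6]

```text
t: 28.15
tcp_pos: [422.8, -134.0, 225.2]
tool_rot: [-0.11, -3.138, 0.001]
force: [1.4, 0.9, -0.0]
gripper_width: 59.7
grip_force: 0.0
```

Emit:
carry_out:
  linear:
    - [0,0,-4]
    - [0,0,-4]
    - [0,0,-4]
    - [0,0,-4]
    - [0,0,-4]
    - [0,0,-4]
    - [0,0,-4]
    - [0,0,-4]
  angular:
    - [0,0,0]
    - [0,0,0]
    - [0,0,0]
    - [0,0,0]
    - [0,0,0]
    - [0,0,0]
    - [0,0,0]
    - [0,0,0]
  jaw: [6,6,6,6,6,6,6,6]

```text
t: 29.15
tcp_pos: [423.4, -134.0, 264.0]
tool_rot: [-0.11, -3.14, 0.0]
force: [-0.0, 0.6, 0.1]
gripper_width: 60.2
grip_force: 0.0
```

```bash
python3 - <<'E' 2>/dev/null
from h import *
p=shot("side")
cv2.imwrite("pics/s5.png",cv2.resize(p["frame"][100:360,130:430][:,:,::-1],(690,598)))
for t in("clamp_grip","sensor","driver","jar","wrench","puck","block_a"):
    print(t,[(np.round(r["centre"]),round(r["p"],2)) for r in spot_point(t,p)[:9]])
W=cloud(p);L=W-O;X=L@FX;Y=L@FY;Z=W[...,2]
for y in range(-110,111,20): print(y,np.percentile(Z[(abs(X)<5)&(abs(Y-y)<6)&(Z>50)],75).round(1),end="; ")
E
```

```text
clamp_grip [(array([ 424., -134.,   78.]), 0.61)]
sensor [(array([682., 187.,  -2.]), 0.68), (array([ 430., -232.,   25.]), 0.52)]
driver [(array([ 512., -393.,   -2.]), 0.74), (array([ 432., -233.,   27.]), 0.65), (array([569., 323.,   7.]), 0.15)]
jar [(array([569., 322.,   6.]), 0.26)]
wrench [(array([758., -73.,  -3.]), 0.79)]
puck [(array([681., 189.,  -2.]), 0.42)]
block_a [(array([ 719., -169.,    2.]), 0.88), (array([ 333., -178.,    1.]), 0.75), (array([495., 330.,   6.]), 0.74), (array([ 580., -146.,   80.]), 0.64), (array([ 498., -109.,   28.]), 0.59), (array([540.,  68.,  -1.]), 0.57), (array([568., 325.,   4.]), 0.51)]
-110 80.7; -90 80.7; -70 80.1; -50 79.9; -30 80.4; -10 83.2; 10 84.3; 30 79.9; 50 80.6; 70 79.9; 90 80.8; 110 80.3;
```

View pics/s5.png

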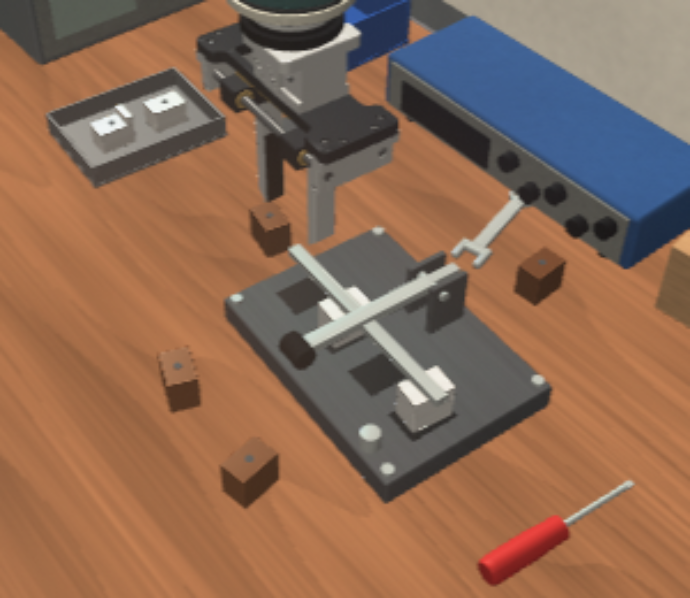

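The picture shows the bar, level at z 80, resting on the sound blocks at (343,315) and (425,400). Both faulty blocks are in the tray at (112,128) and (165,105). Nothing else has moved and the gripper is clear, so I hand the job in.

```bash
python3 -c "
from h import *
print(workorder.close_job())"
```

```text
the job is handed in; nothing more can be done
None
```

The job is done and handed in at about 29 s: both faulty blocks are in the grey tray, the clamp is back down with its bar on the two full-height blocks, and the last picture showed nothing else moved.

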